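Level the sprung desk shelf with its foot wheel and hold it

ROBOT

A 6-joint arm with a two-finger parallel gripper is mounted at the origin on a cart in front of the work surface, level with it; the furniture and walls round the work are solid. World frame = base frame: x ahead of the robot, y to its left, z up, the work surface at z = 0. Lengths are in mm, angles in rad, forces in N, time in s.
With the tool pointing down it reaches from about 325 to 925 mm from the base axis. Payload 3.1 kg.
Tool frame: the origin (TCP) lies midway between the tips of the shut fingers; the grasp point (between the pads) lies 19 mm behind it; z points along the fingers, y is the line along which they close (so a half turn about z gives the same grasp; the last joint's range is limited). The gripper opens to 85 mm and grips with 20 to 120 N. Pads are 22 mm wide; open, the fingers measure 114 mm over their backs; the gripper's body (76 mm by 85 mm) begins 54 mm behind the grasp point. The pads swing forward as they close: fully open they stand 13 mm farther back than shut.
Start: joints at [-1.39, 0.217, 1.613, -0, 1.311, -0.112], TCP at [180.417, -598.405, 231.3] pointing down, gripper open.
Joint ranges: [-2.75, 2.75], [-0.78, 2.1], [0.31, 2.55], [-1.13, 4.27], [0.13, 2.63], [-2.58, 2.58]. Speed limits (rad/s): [2.79, 2.79, 3.14, 3.14, 3.14, 3.14].

INTERFACE

Orientations are given as a 3x3 rotation matrix whose columns are the frame's x, y, z axes.
In Python, from station import status, viewer, arm gives the robot as it stands.
- The arm moves only by the shell command python3 -m creep 'ROWS' [FORCE]. ROWS is JSON, a list of rows, each an object with "twist": the turn, a rotation vector about the world's x, y, z in degrees, a list of three; "offset": the shift along the world's x, y, z in mm, a list of three; "claw": the finger opening in mm, from 0 to 85.4. In form: [{"twist": [wx, wy, wz], "offset": [dx, dy, dz], "claw": claw}, ...]. A call has 1 to 12 rows; each row is the pose to reach, as a shift and turn from the pose commanded when the call began; what a row does not reach only later rows make up. A row lasts 1/10 s, in which the tool goes at most 50 mm and 8.59 degrees, less where a joint would pass 70% of its speed; a pose out of reach is approached as far as the arm can. A call with a gripper value outside its range is refused whole. The fingers move at their own pace and stop on an object; FORCE is the grip in N (left out, the last holds). Time passes only in rows, so rows that repeat a pose let the fingers close. It gives the time, the measured TCP pose, the force, the opening and the grip force at its end, in the units of the state.
- status.read_state(): the state, without advancing time (a new reading comes with each control period).
- viewer.capture(name): name is "scene" or "top" or "wrist"; returns a dict with "pixels" (420x560x3 uint8, blue, green, red), "range_z" (420x560 float32, mm along the optical axis (not along the pixel's ray), 0 where there is no reading), "camera_matrix" (3x3 intrinsics, pixels), "R" (3x3) and "t" (3): a world point X has camera coordinates R X + t; the wrist camera has in their place "mount" (4x4, takes a point from camera to tool coordinates, whose origin is the TCP and whose axes are the flange's). Camera axes: x right, y down, z forward; pixel columns grow to the right and rows downward; lengths in mm; the calibration is good to about 2 mm. The wrist camera is an equidistant fisheye: a pixel r from the principal point sees the ray r / f radians off the axis. A picture is of the moment at which its call begins: read the wrist's pose just before it.
- arm.sign_off(): hands the job in; it is judged then, once.
The state is a dict: "time": time; "joints": joint angles; "qd": joint speeds; "tau": joint torques, N m; "position": TCP position; "tool_rot": TCP orientation; "force": force on the tool from outside, world axes, zero at the start; "ft_torque": the same for the moment, N m; "opening": finger opening in mm; "grasp_force": force on a finger pad.
Only numpy, scipy, OpenCV 4.12 (cv2) and the standard library are available. Lean on these libraries where they do the work, as an engineer would, in place of code of your own. Each camera call takes 0.05 s, during which the arm holds its last target. There are 200 camera calls.

TASK

Level the little wooden shelf on the desk: lift the ball level (the bar with a steel ball in a glass tube) up and off its two hooks, lay it flat and straight along the shelf board, between the hinged end and the hand wheel, and let go of it. Then grip the hand wheel, press the sprung board down until the foot under the wheel stands firmly on its pad, and turn the wheel until, with the foot pressed down like this, the ball rests wholly between the two black lines. Finish while still gripping the wheel and pressing it down with the ball centred; do not let go, and leave the other things on the desk where they are.

Things in the scene. Friction and masses are not known exactly. Their poses are not given: they have to be found in the camera images.
- level_center (a point): Ball level: aluminium bar 120 mm long (own x), 24 wide (own y), 30 high, 0.2 kg; a flat wire eye (14 mm clear) beyond each end, 171 mm over the eyes. On its top a glass tube (17 mm above the bar) with a dark steel ball and two black lines. Point: centre of the bar, 15 mm above its flat underside. Starts hanging level, each eye over the prong of a brass hook.
- ball (a joint): Position of the 14 mm ball along the level's own x, in m: 0 is midway between the black lines (26 mm clear between them); the ball is wholly between them from -0.006 to +0.006. It rolls to the lower end (positive: own +x end is low), about 0.9 m per rad of tilt, stops at -0.03 and +0.03, and settles in about 2 s.
- rack: Fixed rack: wooden base 200 x 100 x 12 mm with two brass wire hooks. Origin at the underside, straight under the middle of the hanging level, which lies along own x. The hook wires rise 55 mm behind (own +y), come forward at 91 mm height and their prongs, 145 mm apart, turn up to 114 mm above the desk: the level must go straight up at least 25 mm to come off.
- riser: Fixed base of the small shelf, 310 x 120 x 8 mm. Origin at the centre of its underside, on the desk. Own x runs along the shelf from the hinged end to the hand wheel; the hinge lies at own x = -140 mm, 56 mm above the desk.
- pad_a: Steel pad 50 x 50 x 4 mm, fixed on the shelf's base; origin at the centre of its underside. Either this pad (foot then too short: turn clockwise) or pad_b lies under the foot; the other lies 70 mm nearer to the hinge.
- pad_b: Steel pad 50 x 50 x 14 mm, fixed on the shelf's base; origin at the centre of its underside. If it lies under the foot, the foot is too long: turn counter-clockwise.
- board_rest (a point): Point on the top face of the shelf board, on its centre line, 75 mm from the hinge and 180 mm from the wheel's axis: a good middle for the level. Own x along the board toward the wheel, z out of the board. Wooden board 308 x 116 x 12 mm, its top 62 mm above the desk when level.
- board (a joint): Tilt of the board in rad: 0 is level, positive is free (wheel) end up. A spring holds it up at +0.05; 3 to 6 N down at the wheel begin to push it down, and it goes down until the foot meets its pad (5 to 20 mm of travel at the wheel).
- wheel_center (a point): Centre of the upright-axis hand wheel: a knurled steel cylinder of 40 mm diameter and 30 mm height (this point half-way up), on the levelling screw at the free end of the board. Its underside stands about 14 mm above the board. It can be gripped from above at any yaw.
- wheel (a joint): Turn of the wheel in rad, positive clockwise seen from above, limits -1.9 and +1.9, starts 0.4 to 1.2 from the level setting. Clockwise screws the foot out 6 mm per rad: with the foot on its pad the wheel keeps its height and the board's free end rises 0.0235 rad per rad (about 21 mm of ball travel per rad). It needs 0.15 N m and stays where it is left.
- screw: The screw with the round foot at its lower end, under the wheel; origin on the wheel's axis, 35 mm below the wheel's centre. Foot tip 39 mm below this origin.
- phone: Bystander, leave alone: black mobile phone 142 x 68 x 8 mm. Origin at the centre of its underside.
- mouse: Bystander, leave alone: white computer mouse 108 x 58 x 32 mm. Origin at the centre of its underside.
- clock: Bystander, leave alone: round brass desk clock 26 x 68 x 72 mm. Origin at the centre of its underside.
- dish: Bystander, leave alone: green stone dish, 98 mm wide, 30 mm high. Origin at the centre of its underside.
- beaker: Bystander, leave alone: dark tumbler, 66 mm wide, 75 mm high. Origin at the centre of its underside.

How it is judged (in metres and radians):
On the way, in this order (a step that is already met when the one before it is completed fails the run):
1. the level is lifted up and off both hooks (height (world z) of level_center above 0.107 m and contact force between level and rack below 0.05 N and contact force between the fingers and level above 0.5 N), for 0.1 s.
2. the level lies flat and lengthwise on the shelf board, let go (z of level_center in the frame of board_rest between 0.011 and 0.02 m and x of level_center in the frame of board_rest between -0.05 and 0.075 m and y of level_center in the frame of board_rest between -0.045 and 0.045 m and angle between the x axis of level_center and the x axis of board_rest, either way round below 0.2 rad and contact force between the fingers and level below 0.1 N and contact force between level and board above 0.5 N), for 0.3 s.
3. the wheel is gripped and pressed down so that the foot stands on its pad ((contact force between screw and pad_a above 2 N or contact force between screw and pad_b above 2 N) and contact force between the fingers and wheel above 3 N), for 0.2 s.
At the end, for the whole second after the job is handed in: Through the last second: level flat on the board, let go, within 0.2 rad of its length and 45 mm of its centre line, 25 to 150 mm from the hinge; fingers hold the wheel (over 3 N); the foot presses on its pad (over 2 N); ball within 6 mm of the middle, wholly between the lines (all of step 2 and all of step 3 and value of joint ball between -0.006 and 0.006 m); the arm keeps its last pose, push and grip.
It fails at once if the level falls on the desk (height (world z) of level_center below 0.05 m).
It fails at once if a bystander (phone, mouse, clock, dish, tumbler) is pushed aside over 30 mm (distance of any of phone, mouse, clock, dish, beaker from where it was at the start of the episode above 0.03 m).
It also fails if it takes over 61 s, if anything falls off the work surface, if the arm or the gripper's body presses on something with over 40 N, if the wrist force passes 120 N, or if a joint passes its speed limit or range.

## Working session

There is one attempt and no reset: what is moved stays moved. The work goes in short steps, Python scripts to look and compute and a shell command to move; the robot and the scene stay as the last step left them, time stands still between calls to the robot, and variables do not carry over. Pictures are saved under pics/ and viewed, at most 10 in all, crops included, and the job is handed in when it is done.

```bash
ls; mkdir -p pics; python3 - <<'E'
from station import status, viewer
import cv2,numpy as np
s=status.read_state();print(s)
for n in("scene","top"):
    c=viewer.capture(n);cv2.imwrite(f"pics/{n}0.png",c["pixels"]);np.savez(f"pics/{n}0.npz",**c)
    print(n,c["camera_matrix"],c["R"],c["t"])
E
```

```text
pics
{'time': 0.0, 'joints': array([-1.39019454e+00,  2.17760557e-01,  1.61492859e+00,  3.03293336e-05,
        1.31132198e+00, -1.12201343e-01]), 'qd': array([ 1.10681995e-03, -1.17606647e-03,  1.91851113e-04, -2.17272182e-03,
       -2.02580962e-03,  3.61193829e-05]), 'tau': array([ 9.53882845e-04, -3.96839440e+01, -3.03851724e+01, -3.85727375e-06,
        9.81481659e-03, -9.30784324e-06]), 'position': array([ 180.27909826, -597.57884733,  229.96721803]), 'tool_rot': array([[ 9.57440867e-01,  2.88629211e-01, -4.05571621e-04],
       [ 2.88629340e-01, -9.57437945e-01,  2.38439785e-03],
       [ 2.99897209e-04, -2.39997981e-03, -9.99997075e-01]]), 'force': array([-0.73495616,  0.13694203,  0.06464098]), 'ft_torque': array([-0.03324161, -0.01134139,  0.02946799]), 'grasp_force': 0.0, 'opening': 85.53849631163753}
scene [[451.64231904   0.         276.85729407]
 [  0.         451.64231904 213.05308156]
 [  0.           0.           1.        ]] [[-0.87447762 -0.4845338   0.02271329]
 [-0.26078497  0.43014578 -0.86427184]
 [ 0.40899889 -0.76170966 -0.50251199]] [414.92125573 230.43489286 929.33632208]
top [[494.73867835   0.         274.47433181]
 [  0.         494.73867835 208.20773233]
 [  0.           0.           1.        ]] [[ 3.22775077e-04 -9.99966241e-01 -8.21048583e-03]
 [-9.99429931e-01 -4.53976243e-05 -3.37610937e-02]
 [ 3.37595813e-02  8.21670252e-03 -9.99396206e-01]] [ -77.02492875  506.5838234  1305.45546978]
```

View pics/top0.png

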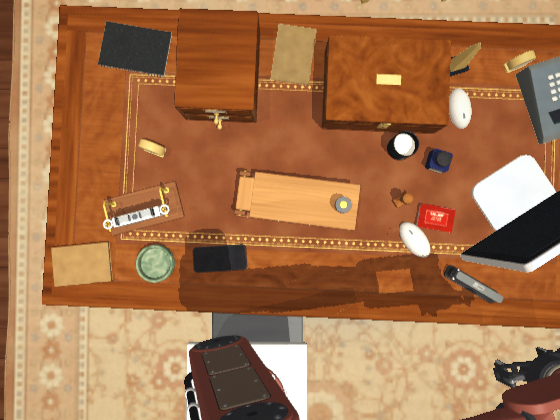

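View pics/scene0.png

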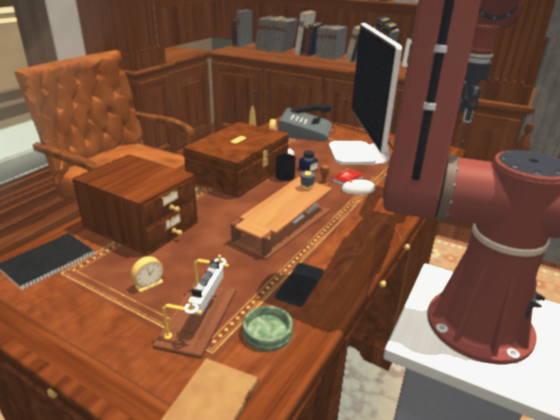

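The top view shows the level from (108,224) to (166,210) with its hooks on the upper (+x) side. The board runs from (238,192) to (360,212), hinge at the left, with the wheel at (343,205). Next I turn these into positions using depth.

```bash
cat > h.py <<'E'
import numpy as np,cv2
def world(c):
    K=c["camera_matrix"];v,u=np.mgrid[:420,:560];d=c["range_z"]
    p=np.stack([(u-K[0,2])/K[0,0]*d,(v-K[1,2])/K[1,1]*d,d],-1)
    W=(p-c["t"])@c["R"]; W[d==0]=np.nan
    return W
E
python3 - <<'E'
from h import *
for n in("top","scene"):
    c=dict(np.load(f"pics/{n}0.npz"));W=world(c)
    def sel(m,name,x,y):
        m=m&(W[...,0]>x[0])&(W[...,0]<x[1])&(W[...,1]>y[0])&(W[...,1]<y[1])
        P=W[m]
        if len(P)<10: print(n,name,len(P));return
        r=cv2.minAreaRect(P[:,:2].astype(np.float32))
        print(n,name,len(P),"med",np.median(P,0).round(1),"rect",np.round(r[0],1),np.round(r[1],1),round(r[2],1),"box",cv2.boxPoints(r).round(0).tolist(),"z",np.percentile(P[:,2],[2,50,98]).round(1))
    z=W[...,2];px=c["pixels"].astype(int);sat=px.max(2)-px.min(2)
    if n=="top": print("W at",[W[p].round(0).tolist() for p in((224,108),(210,166),(217,137),(200,250),(205,343))])
    sel((z>70)&(z<160)&(sat<45),"level",(380,600),(220,460))
    sel((z>50)&(z<85),"board",(380,620),(-260,130))
    sel((z>88)&(z<140),"wheel",(380,620),(-260,-60))
E
```

```text
W at [[464.0, 334.0, 102.0], [502.0, 211.0, 13.0], [481.0, 258.0, 114.0], [526.0, -15.0, 61.0], [511.0, -244.0, 122.0]]
top level 482 med [479.  273.7 110.9] rect [478.4 282.7] [ 24.6 133.2] 14.2 box [[450.0, 344.0], [483.0, 215.0], [507.0, 221.0], [474.0, 350.0]] z [ 91.  110.9 120.6]
top board 4800 med [ 528.1 -119.3   68.4] rect [ 527.6 -123.3] [289.4 116.4] 82.7 box [[451.0, -259.0], [567.0, -274.0], [604.0, 13.0], [488.0, 28.0]] z [58.8 68.4 77.5]
top wheel 212 med [ 510.7 -241.9  118.4] rect [ 511.  -241.9] [34.5 39. ] 88.9 box [[491.0, -259.0], [530.0, -260.0], [531.0, -225.0], [492.0, -224.0]] z [ 99.8 118.4 124.4]
scene level 877 med [474.9 286.7  99.8] rect [478.3 286.8] [ 24.  133.9] 12.5 box [[452.0, 350.0], [481.0, 219.0], [504.0, 224.0], [476.0, 355.0]] z [ 72.6  99.8 117. ]
scene board 2696 med [525.2 -96.3  66.3] rect [ 528.9 -120.2] [295.  119.2] 82.9 box [[452.0, -259.0], [570.0, -274.0], [606.0, 19.0], [488.0, 33.0]] z [54.3 66.3 75.6]
scene wheel 200 med [ 509.2 -229.7  110.8] rect [ 514.1 -236.8] [39.4 41.7] 82.0 box [[491.0, -253.0], [532.0, -259.0], [537.0, -220.0], [496.0, -214.0]] z [ 89.8 110.8 121.4]
```

```bash
python3 -m creep '[{"twist":[0,0,45],"offset":[280,330,0],"claw":85},{"twist":[0,0,45],"offset":[280,330,0],"claw":85},{"twist":[0,0,45],"offset":[280,330,0],"claw":85},{"twist":[0,0,45],"offset":[280,330,0],"claw":85},{"twist":[0,0,45],"offset":[280,330,0],"claw":85},{"twist":[0,0,45],"offset":[280,330,0],"claw":85},{"twist":[0,0,45],"offset":[280,330,0],"claw":85},{"twist":[0,0,45],"offset":[280,330,0],"claw":85},{"twist":[0,0,45],"offset":[280,330,0],"claw":85}]' 40
python3 -m creep '[{"twist":[0,0,42],"offset":[10,550,0],"claw":85},{"twist":[0,0,42],"offset":[10,550,0],"claw":85},{"twist":[0,0,42],"offset":[10,550,0],"claw":85},{"twist":[0,0,42],"offset":[10,550,0],"claw":85},{"twist":[0,0,42],"offset":[10,550,0],"claw":85},{"twist":[0,0,42],"offset":[10,550,0],"claw":85},{"twist":[0,0,42],"offset":[10,550,0],"claw":85},{"twist":[0,0,42],"offset":[10,550,0],"claw":85},{"twist":[0,0,42],"offset":[10,550,0],"claw":85},{"twist":[0,0,42],"offset":[10,550,0],"claw":85},{"twist":[0,0,42],"offset":[10,550,0],"claw":85},{"twist":[0,0,42],"offset":[10,550,0],"claw":85}]'
```

```text
time: 1.0
position: [461.7, -265.4, 230.9]
tool_rot: [[0.471, 0.882, -0.0], [0.882, -0.471, 0.001], [0.001, -0.001, -1.0]]
force: [-0.4, 0.4, 0.4]
opening: 85.3
grasp_force: 0.0
time: 2.2
position: [469.3, 286.8, 230.9]
tool_rot: [[-0.244, 0.97, -0.001], [0.97, 0.244, 0.002], [0.002, -0.0, -1.0]]
force: [0.8, -0.5, 0.1]
opening: 85.2
grasp_force: 0.0
```

```bash
python3 -m creep '[{"twist":[0,0,0],"offset":[0,0,-20],"claw":85},{"twist":[0,0,0],"offset":[0,0,-20],"claw":85},{"twist":[0,0,0],"offset":[0,0,-20],"claw":85}]'; python3 - <<'E'
from station import status, viewer
from h import *
s=status.read_state();print(s["position"],s["tool_rot"],s["joints"])
c=viewer.capture("wrist");cv2.imwrite("pics/w1.png",c["pixels"])
np.savez("pics/w1.npz",pos=s["position"],rot=s["tool_rot"],**c)
print(c["mount"],c["camera_matrix"])
E
```

```text
time: 2.5
position: [469.7, 280.6, 210.4]
tool_rot: [[-0.238, 0.971, -0.002], [0.971, 0.238, -0.001], [-0.001, -0.003, -1.0]]
force: [1.1, 0.5, 0.9]
opening: 85.0
grasp_force: 0.0
[469.69906832 280.63326259 210.40399599] [[-2.37568895e-01  9.71367969e-01 -2.29996481e-03]
 [ 9.71370460e-01  2.37566539e-01 -1.25241602e-03]
 [-6.70162122e-04 -2.53165296e-03 -9.99996571e-01]] [ 4.10402565e-01  7.25898567e-02  1.81641002e+00 -2.42769151e-04
  1.25520145e+00  1.70616686e-01]
[[-9.78944268e-04 -9.55712117e-01 -2.94301530e-01  7.44361056e+01]
 [ 9.99999437e-01 -8.14723156e-04 -6.80604427e-04 -3.39349165e-01]
 [ 4.10687627e-04 -2.94302031e-01  9.55712376e-01 -1.43118778e+02]
 [ 0.00000000e+00  0.00000000e+00  0.00000000e+00  1.00000000e+00]] [[325.1922621    0.         282.19354889]
 [  0.         325.1922621  212.01947459]
 [  0.           0.           1.        ]]
```

```bash
cat >> h.py <<'E'
def wworld(c,pos=None,rot=None):
    pos=c["pos"] if pos is None else pos; rot=c["rot"] if rot is None else rot
    K=c["camera_matrix"];v,u=np.mgrid[:420,:560];a=(u-K[0,2])/K[0,0];b=(v-K[1,2])/K[1,1]
    th=np.hypot(a,b)+1e-9;t=np.tan(th)/th;d=c["range_z"]
    p=np.stack([a*t*d,b*t*d,d],-1);M=c["mount"]
    W=(p@M[:3,:3].T+M[:3,3])@rot.T+pos; W[d==0]=np.nan
    return W
E
python3 - <<'E'
from h import *
c=dict(np.load("pics/w1.npz"));W=wworld(c);z=W[...,2]
px=c["pixels"].astype(int);sat=px.max(2)-px.min(2)
near=(np.abs(W[...,0]-478)<60)&(np.abs(W[...,1]-283)<110)
for lo,hi in((70,95),(95,106),(106,130),(75,130)):
    m=near&(z>lo)&(z<hi)&(sat<45);P=W[m]
    if len(P)<9: continue
    r=cv2.minAreaRect(P[:,:2].astype(np.float32));print(lo,hi,len(P),np.median(P,0).round(1),np.round(r[0],1),np.round(r[1],1),round(r[2],1),np.percentile(P[:,2],[1,50,99]).round(1))
print(np.histogram(z[near&(sat<45)],bins=range(0,150,5)))
E
```

```text
70 95 41 [463.9 324.6  86.4] [486.  262.3] [ 24.4 132.3] 15.1 [74.2 86.4 94.5]
95 106 2176 [476.5 300.6 100.1] [485.2 268.7] [ 24.  168.3] 14.7 [ 96.7 100.1 103.3]
106 130 2441 [483.9 273.2 116.4] [488.4 256.7] [ 19.3 120.2] 14.5 [109.1 116.4 118.8]
75 130 4657 [481.2 281.9 111.1] [485.1 268.7] [ 24.4 168.2] 14.4 [ 96.1 111.1 118.5]
(array([   0,   27,  229,    3,    0,    0,    0,    0,    0,    0,    0,
          0,    0,    0,    1,    8,    9,    8,   15, 1021, 1141,   70,
        647, 1738,    0,    0,    0,    0,    0]), array([  0,   5,  10,  15,  20,  25,  30,  35,  40,  45,  50,  55,  60,
        65,  70,  75,  80,  85,  90,  95, 100, 105, 110, 115, 120, 125,
       130, 135, 140, 145]))
```

View pics/w1.png

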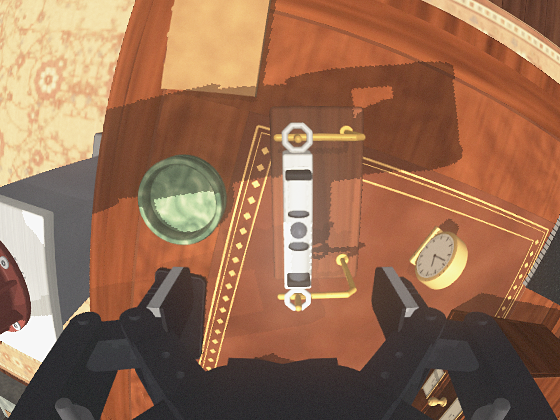

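The wrist view shows both eyes, at (297,137) and (297,298), with the bar between them. The bar centre is at about (485, 269, 85), yaw 14.5°. I go down and grip.

```bash
python3 -m creep '[{"twist":[0,0,0.8],"offset":[15,-12.5,-40],"claw":85},{"twist":[0,0,0.8],"offset":[15,-12.5,-80],"claw":85},{"twist":[0,0,0.8],"offset":[15,-12.5,-110],"claw":85},{"twist":[0,0,0.8],"offset":[15,-12.5,-130],"claw":85},{"twist":[0,0,0.8],"offset":[15,-12.5,-138],"claw":85},{"twist":[0,0,0.8],"offset":[15,-12.5,-138],"claw":60},{"twist":[0,0,0.8],"offset":[15,-12.5,-138],"claw":40},{"twist":[0,0,0.8],"offset":[15,-12.5,-138],"claw":15},{"twist":[0,0,0.8],"offset":[15,-12.5,-138],"claw":15},{"twist":[0,0,0.8],"offset":[15,-12.5,-138],"claw":15},{"twist":[0,0,0.8],"offset":[15,-12.5,-138],"claw":15},{"twist":[0,0,0.8],"offset":[15,-12.5,-138],"claw":15}]' 40
```

```text
time: 3.75
position: [486.5, 269.6, 74.8]
tool_rot: [[-0.252, 0.968, 0.002], [0.968, 0.252, 0.001], [0.0, 0.003, -1.0]]
force: [-0.5, 0.3, 6.0]
opening: 23.0
grasp_force: 43.3
```

```bash
python3 -m creep '[{"twist":[0,0,0],"offset":[0,0,0],"claw":15},{"twist":[0,0,0],"offset":[0,0,0],"claw":15},{"twist":[0,0,0],"offset":[0,0,0],"claw":15}]'
```

```text
time: 4.05
position: [486.6, 269.6, 74.8]
tool_rot: [[-0.252, 0.968, 0.002], [0.968, 0.252, 0.001], [0.0, 0.003, -1.0]]
force: [-1.3, -0.4, 5.5]
opening: 23.1
grasp_force: 43.3
```

```bash
python3 -m creep '[{"twist":[0,0,0],"offset":[0,0,6],"claw":15},{"twist":[0,0,0],"offset":[0,0,14],"claw":15},{"twist":[0,0,0],"offset":[0,0,24],"claw":15},{"twist":[0,0,0],"offset":[0,0,36],"claw":15},{"twist":[0,0,0],"offset":[0,0,50],"claw":15},{"twist":[0,0,0],"offset":[0,0,65],"claw":15},{"twist":[0,0,0],"offset":[0,0,80],"claw":15},{"twist":[0,0,0],"offset":[0,0,90],"claw":15},{"twist":[0,0,0],"offset":[0,0,90],"claw":15}]'
python3 - <<'E'
from station import status, viewer
from h import *
s=status.read_state();c=viewer.capture("wrist");cv2.imwrite("pics/w2.png",c["pixels"])
W=wworld(c,s["position"],s["tool_rot"]);T=(W-s["position"])@s["tool_rot"]
px=c["pixels"].astype(int);sat=px.max(2)-px.min(2)
m=(sat<45)&(np.abs(T[...,1])<20)&(T[...,2]<30)&(T[...,2]>-60)&(T[...,0]>15)&(T[...,0]<130)
P=T[m];top=P[np.abs(P[:,1])>8.5]
print(s["position"],len(P),"x range",np.percentile(P[:,0],[0,1,50,99,100]).round(1),"tool z bar edges vs x",np.polyfit(top[:,0],top[:,2],1) if len(top)>5 else None)
E
```

```text
time: 4.95
position: [487.1, 269.8, 166.1]
tool_rot: [[-0.252, 0.968, 0.005], [0.968, 0.252, 0.002], [0.001, 0.005, -1.0]]
force: [-0.4, -0.0, -2.7]
opening: 23.7
grasp_force: 42.4
[487.06269534 269.79177782 166.09304982] 10032 x range [15.  15.8 46.7 82.1 83.4] tool z bar edges vs x [  0.07121365 -29.31882611]
```

View pics/w2.png

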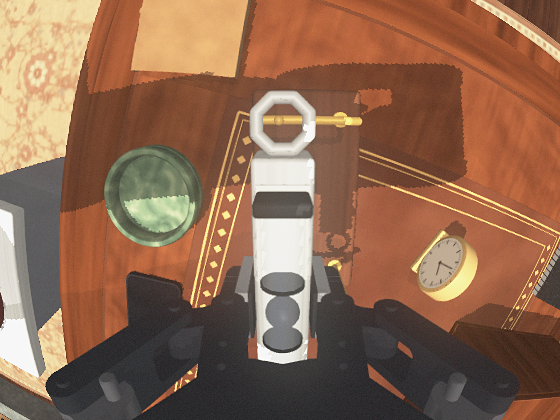

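Lifted and held level: the ball at (283,313) is between the lines. Now I carry it to the board.

```bash
python3 -m creep '[{"twist":[0,0,-4],"offset":[5,-40,0],"claw":15},{"twist":[0,0,-8],"offset":[12,-85,0],"claw":15},{"twist":[0,0,-12],"offset":[19,-130,0],"claw":15},{"twist":[0,0,-16],"offset":[26,-175,0],"claw":15},{"twist":[0,0,-20],"offset":[33,-220,0],"claw":15},{"twist":[0,0,-21.9],"offset":[40,-265,0],"claw":15},{"twist":[0,0,-21.9],"offset":[45,-305,0],"claw":15},{"twist":[0,0,-21.9],"offset":[47,-325,0],"claw":15},{"twist":[0,0,-21.9],"offset":[47,-334,0],"claw":15},{"twist":[0,0,-21.9],"offset":[47,-334,0],"claw":15},{"twist":[0,0,-21.9],"offset":[47,-334,0],"claw":15}]'
python3 -m creep '[{"twist":[-2.9,0.4,0],"offset":[0,0,-25],"claw":15},{"twist":[-2.9,0.4,0],"offset":[0,0,-50],"claw":15},{"twist":[-2.9,0.4,0],"offset":[0,0,-65],"claw":15},{"twist":[-2.9,0.4,0],"offset":[0,0,-75],"claw":15},{"twist":[-2.9,0.4,0],"offset":[0,0,-80],"claw":15},{"twist":[-2.9,0.4,0],"offset":[0,0,-82],"claw":15},{"twist":[-2.9,0.4,0],"offset":[0,0,-82],"claw":15},{"twist":[-2.9,0.4,0],"offset":[0,0,-82],"claw":15}]'
```

```text
time: 6.1
position: [531.8, -63.9, 162.6]
tool_rot: [[0.127, 0.992, -0.001], [0.992, -0.127, 0.001], [0.001, -0.002, -1.0]]
force: [-0.6, -0.7, -2.6]
opening: 23.0
grasp_force: 42.3
time: 6.9
position: [533.3, -65.2, 82.3]
tool_rot: [[0.128, 0.992, -0.005], [0.991, -0.128, -0.051], [-0.051, 0.001, -0.999]]
force: [-0.3, 0.9, -2.4]
opening: 23.3
grasp_force: 42.3
```

```bash
python3 - <<'E'
from station import status, viewer
from h import *
s=status.read_state();print(s["position"],s["force"])
c=viewer.capture("scene");cv2.imwrite("pics/s3.png",cv2.resize(c["pixels"][130:300,180:400],None,fx=3,fy=3))
c=viewer.capture("wrist");cv2.imwrite("pics/w3.png",c["pixels"])
E
```

```text
[533.32330569 -65.20568573  82.31812657] [-0.3050573   0.88097685 -2.37658802]
```

View pics/w3.png

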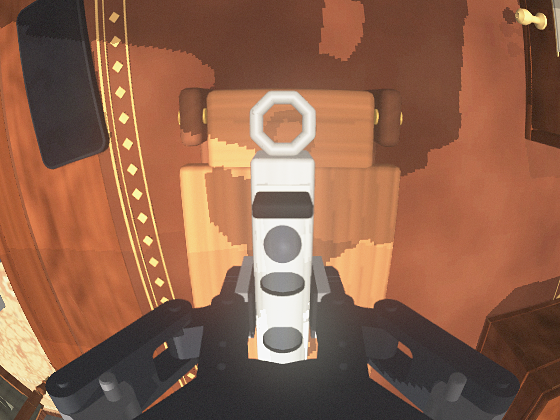

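The level is centred and parallel over the board. The hinge is at the top of the picture, and the ball at (283,243) has rolled to the hinge side, as it should with this tilt. I lower it to contact.

```bash
python3 -m creep '[{"twist":[0,0,0],"offset":[0,0,-5],"claw":15},{"twist":[0,0,0],"offset":[0,0,-8],"claw":15},{"twist":[0,0,0],"offset":[0,0,-10],"claw":15},{"twist":[0,0,0],"offset":[0,0,-10],"claw":15}]'
python3 -m creep '[{"twist":[0,0,0],"offset":[0,0,-2],"claw":15},{"twist":[0,0,0],"offset":[0,0,-3],"claw":15},{"twist":[0,0,0],"offset":[0,0,-3],"claw":15}]'
```

```text
time: 7.4
position: [532.1, -64.9, 70.8]
tool_rot: [[0.127, 0.992, -0.008], [0.991, -0.128, -0.05], [-0.051, -0.001, -0.999]]
force: [0.3, -0.7, -2.8]
opening: 23.3
grasp_force: 42.3
time: 7.7
position: [532.4, -65.0, 70.4]
tool_rot: [[0.127, 0.992, -0.008], [0.991, -0.128, -0.051], [-0.051, -0.002, -0.999]]
force: [-5.0, 1.1, 9.6]
opening: 23.2
grasp_force: 44.0
```

```bash
python3 -m creep '[{"twist":[0,0,0],"offset":[0,0,1.5],"claw":23},{"twist":[0,0,0],"offset":[0,0,2],"claw":26},{"twist":[0,0,0],"offset":[0,0,2],"claw":32},{"twist":[0,0,0],"offset":[0,0,2],"claw":45},{"twist":[0,0,0],"offset":[0,0,5],"claw":60},{"twist":[0,0,0],"offset":[0,0,10],"claw":75},{"twist":[0,0,0],"offset":[0,0,25],"claw":75},{"twist":[0,0,0],"offset":[0,0,50],"claw":75},{"twist":[0,0,0],"offset":[0,0,90],"claw":75},{"twist":[0,0,0],"offset":[0,0,120],"claw":85},{"twist":[0,0,0],"offset":[0,0,120],"claw":85}]'
python3 - <<'E'
from station import status, viewer
from h import *
s=status.read_state();c=viewer.capture("wrist");cv2.imwrite("pics/w4.png",c["pixels"])
W=wworld(c,s["position"],s["tool_rot"]);z=W[...,2]
px=c["pixels"].astype(int);sat=px.max(2)-px.min(2)
m=(sat<45)&(z>75)&(z<130)&(abs(W[...,0]-533)<60)&(abs(W[...,1]+65)<100)
P=W[m];r=cv2.minAreaRect(P[:,:2].astype(np.float32));print(s["position"],len(P),r)
c=viewer.capture("top");W=world(c);z=W[...,2]
np.savez("pics/t4.npz",**c)
for lo,hi in((95,140),(112,140)):
    m=(z>lo)&(z<hi)&(abs(W[...,0]-511)<40)&(abs(W[...,1]+242)<40)
    P=W[m];print(len(P),cv2.minEnclosingCircle(P[:,:2].astype(np.float32)),np.percentile(P[:,2],[2,50,95]))
E
```

```text
time: 8.8
position: [536.9, -65.9, 195.8]
tool_rot: [[0.128, 0.992, 0.006], [0.99, -0.127, -0.054], [-0.052, 0.013, -0.999]]
force: [0.4, -1.3, 0.6]
opening: 84.8
grasp_force: 0.0
[536.87970899 -65.89403774 195.8421241 ] 5143 ((532.2463989257812, -64.95442962646484), (168.5880584716797, 24.223163604736328), 82.93570709228516)
224 ((511.62408447265625, -244.5694122314453), 20.44074821472168) [103.02321734 118.57321687 123.05080094]
213 ((512.2197265625, -244.51487731933594), 20.082237243652344) [113.59774411 118.92165999 123.05830491]
```

View pics/w4.png

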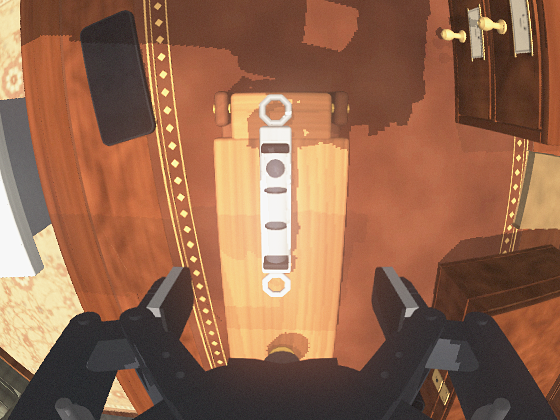

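The level lies flat on the board at (532,-65), 0.2° off parallel, with the ball at the hinge end (275,169). Next I stop just short of the wheel for a close look.

```bash
python3 -m creep '[{"twist":[0,0,0],"offset":[-27,-199,0],"claw":85},{"twist":[0,0,0],"offset":[-27,-199,0],"claw":85},{"twist":[0,0,0],"offset":[-27,-199,0],"claw":85},{"twist":[0,0,0],"offset":[-27,-199,0],"claw":85},{"twist":[0,0,0],"offset":[-27,-199,0],"claw":85},{"twist":[0,0,0],"offset":[-27,-199,0],"claw":85},{"twist":[0,0,0],"offset":[-27,-199,0],"claw":85}]'
python3 - <<'E'
from station import status, viewer
from h import *
s=status.read_state();c=viewer.capture("wrist");cv2.imwrite("pics/w5.png",c["pixels"])
W=wworld(c,s["position"],s["tool_rot"]);z=W[...,2]
print(s["position"],s["joints"].round(3))
for lo,hi in((112,116),(116,122),(105,130)):
    m=(z>lo)&(z<hi)&(abs(W[...,0]-511)<30)&(abs(W[...,1]+242)<30)
    P=W[m]
    if len(P)>5: print(lo,hi,len(P),cv2.minEnclosingCircle(P[:,:2].astype(np.float32)),np.percentile(P[:,2],[2,50,98]))
E
```

```text
time: 9.6
position: [504.7, -262.5, 186.9]
tool_rot: [[0.127, 0.992, -0.009], [0.991, -0.127, -0.048], [-0.049, -0.003, -0.999]]
force: [-0.6, 0.3, -0.8]
opening: 85.2
grasp_force: 0.0
[ 504.71155721 -262.4867874   186.94805318] [-0.578  0.132  1.798 -0.049  1.193 -0.433]
112 116 99 ((514.5258178710938, -242.92874145507812), 20.817508697509766) [112.03867513 114.83137462 115.98511492]
116 122 2510 ((514.478515625, -243.0804443359375), 20.46459197998047) [116.74583725 119.1033007  121.75960378]
105 130 2806 ((514.5258178710938, -242.92874145507812), 20.817508697509766) [110.95040881 119.07557399 122.3869931 ]
```

View pics/w5.png

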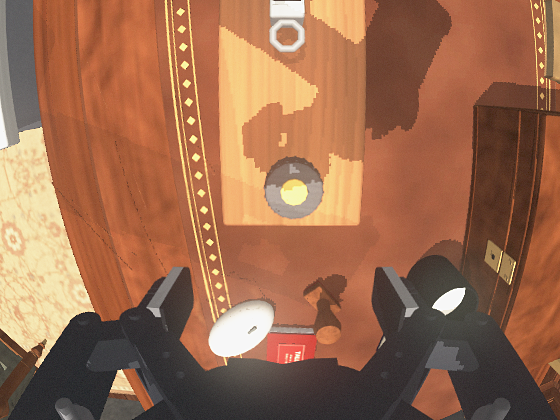

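The wheel is at (294,190), clear of its neighbours. Its top centre is about (514,-243.5) at z 119. I descend and grip with the tool kept along the tilted axis.

```bash
python3 -m creep '[{"twist":[0,0,0],"offset":[8,20,-20],"claw":85},{"twist":[0,0,0],"offset":[8,20,-45],"claw":85},{"twist":[0,0,0],"offset":[8,19,-70],"claw":85},{"twist":[0,0,0],"offset":[8,19,-90],"claw":85},{"twist":[0,0,0],"offset":[8,19,-99],"claw":85},{"twist":[0,0,0],"offset":[8,19,-99],"claw":70},{"twist":[0,0,0],"offset":[8,19,-99],"claw":55},{"twist":[0,0,0],"offset":[8,19,-99],"claw":32},{"twist":[0,0,0],"offset":[8,19,-99],"claw":32},{"twist":[0,0,0],"offset":[8,19,-99],"claw":32},{"twist":[0,0,0],"offset":[8,19,-99],"claw":32}]' 80
python3 -c "
from station import status;s=status.read_state();print(s['ft_torque'],s['force'])"
```

```text
time: 10.75
position: [514.4, -245.4, 90.6]
tool_rot: [[0.128, 0.992, -0.005], [0.99, -0.128, -0.052], [-0.052, 0.002, -0.999]]
force: [-0.1, 0.6, 3.7]
opening: 38.1
grasp_force: 79.7
[ 0.20273875 -0.03416692  0.03582169] [-0.13804205  0.62280098  3.71456624]
```

```bash
python3 -m creep '[{"twist":[0.3,0,0],"offset":[0,-0.2,-1.5],"claw":32},{"twist":[0.7,-0.1,0],"offset":[0,-0.4,-3],"claw":32},{"twist":[0.9,-0.1,0],"offset":[0,-0.5,-4],"claw":32},{"twist":[0.9,-0.1,0],"offset":[0,-0.5,-4],"claw":32},{"twist":[0.9,-0.1,0],"offset":[0,-0.5,-4],"claw":32}]'
python3 -m creep '[{"twist":[0.3,0,0],"offset":[0,-0.2,-1.5],"claw":32},{"twist":[0.7,-0.1,0],"offset":[0,-0.4,-3],"claw":32},{"twist":[0.7,-0.1,0],"offset":[0,-0.4,-3],"claw":32},{"twist":[0.7,-0.1,0],"offset":[0,-0.4,-3],"claw":32}]'
```

```text
time: 11.25
position: [514.3, -246.0, 85.7]
tool_rot: [[0.128, 0.992, -0.003], [0.991, -0.128, -0.036], [-0.036, 0.001, -0.999]]
force: [1.4, -0.5, 4.1]
opening: 38.3
grasp_force: 79.9
time: 11.65
position: [514.3, -246.2, 83.6]
tool_rot: [[0.128, 0.992, -0.002], [0.992, -0.128, -0.023], [-0.023, 0.001, -1.0]]
force: [1.1, 1.3, 9.1]
opening: 38.1
grasp_force: 80.7
```

```bash
python3 -m creep '[{"twist":[0.1,0,0],"offset":[0,-0.1,-1],"claw":32},{"twist":[0.1,0,0],"offset":[0,-0.1,-1],"claw":32},{"twist":[0.1,0,0],"offset":[0,-0.1,-1],"claw":32}]'
python3 -m creep '[{"twist":[0,0,0],"offset":[0,-0.1,-1],"claw":32},{"twist":[0,0,0],"offset":[0,-0.1,-1],"claw":32},{"twist":[0,0,0],"offset":[0,-0.1,-1],"claw":32}]'
```

```text
time: 11.95
position: [514.3, -246.3, 83.4]
tool_rot: [[0.127, 0.992, -0.002], [0.992, -0.127, -0.021], [-0.021, 0.001, -1.0]]
force: [0.4, 1.4, 13.8]
opening: 38.1
grasp_force: 80.9
time: 12.25
position: [514.4, -246.3, 83.2]
tool_rot: [[0.127, 0.992, -0.002], [0.992, -0.127, -0.021], [-0.021, 0.0, -1.0]]
force: [-2.5, 2.7, 17.9]
opening: 37.8
grasp_force: 81.3
```

The foot meets its pad after about 7 mm of travel, so pad_b lies under it and the wheel goes counter-clockwise (+z) by about 0.9 rad. I start with 44°, taking out the tilt on the way.

```bash
python3 -m creep '[{"twist":[0.1,0,4],"offset":[0,0,0],"claw":32},{"twist":[0.2,0,8],"offset":[0,-0.1,0],"claw":32},{"twist":[0.3,0,12],"offset":[0,-0.2,0],"claw":32},{"twist":[0.4,0.1,16],"offset":[0,-0.2,0],"claw":32},{"twist":[0.5,0.1,20],"offset":[0,-0.3,0],"claw":32},{"twist":[0.6,0.1,24],"offset":[0,-0.3,0],"claw":32},{"twist":[0.7,0.2,28],"offset":[0,-0.4,0],"claw":32},{"twist":[0.8,0.2,32],"offset":[0,-0.4,0],"claw":32},{"twist":[0.9,0.2,36],"offset":[0,-0.5,0],"claw":32},{"twist":[1.0,0.3,40],"offset":[0,-0.5,0],"claw":32},{"twist":[1.1,0.3,44],"offset":[0,-0.6,0],"claw":32},{"twist":[1.1,0.3,44],"offset":[0,-0.6,0],"claw":32}]'
python3 -m creep '[{"twist":[0,0,0],"offset":[0,0,0],"claw":32},{"twist":[0,0,0],"offset":[0,0,0],"claw":32},{"twist":[0,0,0],"offset":[0,0,0],"claw":32},{"twist":[0,0,0],"offset":[0,0,0],"claw":32},{"twist":[0,0,0],"offset":[0,0,0],"claw":32},{"twist":[0,0,0],"offset":[0,0,0],"claw":32},{"twist":[0,0,0],"offset":[0,0,0],"claw":32},{"twist":[0,0,0],"offset":[0,0,0],"claw":32},{"twist":[0,0,0],"offset":[0,0,0],"claw":32},{"twist":[0,0,0],"offset":[0,0,0],"claw":32},{"twist":[0,0,0],"offset":[0,0,0],"claw":32},{"twist":[0,0,0],"offset":[0,0,0],"claw":32}]'
python3 - <<'E'
from station import viewer
import cv2,numpy as np
a=viewer.capture("top")["pixels"][185:225,225:365];b=viewer.capture("scene")["pixels"][170:260,220:340]
w=viewer.capture("wrist")["pixels"]
A=cv2.resize(a,None,fx=5,fy=5,interpolation=cv2.INTER_CUBIC);B=cv2.resize(b,None,fx=4,fy=4,interpolation=cv2.INTER_CUBIC)
o=np.zeros((200+360,780,3),np.uint8);o[:200,:700]=A;o[200:,:480]=B;w=cv2.resize(w,(300,225));o[260:485,480:]=w
cv2.imwrite("pics/c6.png",o)
E
```

```text
time: 13.45
position: [515.6, -246.4, 83.3]
tool_rot: [[-0.598, 0.802, 0.004], [0.802, 0.598, -0.001], [-0.004, 0.003, -1.0]]
force: [2.6, 4.7, 15.2]
opening: 38.0
grasp_force: 81.3
time: 14.65
position: [515.6, -246.4, 83.3]
tool_rot: [[-0.597, 0.802, 0.004], [0.802, 0.597, -0.002], [-0.004, 0.002, -1.0]]
force: [1.4, 3.4, 15.7]
opening: 38.1
grasp_force: 81.3
```

View pics/c6.png

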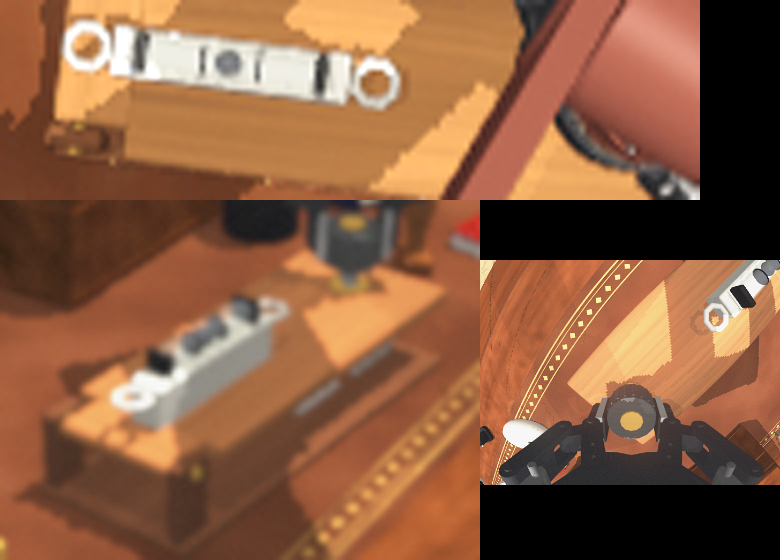

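The top crop shows the ball at x=229 between the lines at 203 and 258, which is centred. I let it settle and look again.

```bash
python3 -m creep '[{"twist":[0,0,0],"offset":[0,0,0],"claw":32},{"twist":[0,0,0],"offset":[0,0,0],"claw":32},{"twist":[0,0,0],"offset":[0,0,0],"claw":32},{"twist":[0,0,0],"offset":[0,0,0],"claw":32},{"twist":[0,0,0],"offset":[0,0,0],"claw":32},{"twist":[0,0,0],"offset":[0,0,0],"claw":32},{"twist":[0,0,0],"offset":[0,0,0],"claw":32},{"twist":[0,0,0],"offset":[0,0,0],"claw":32},{"twist":[0,0,0],"offset":[0,0,0],"claw":32},{"twist":[0,0,0],"offset":[0,0,0],"claw":32},{"twist":[0,0,0],"offset":[0,0,0],"claw":32},{"twist":[0,0,0],"offset":[0,0,0],"claw":32}]'
python3 -m creep '[{"twist":[0,0,0],"offset":[0,0,0],"claw":32},{"twist":[0,0,0],"offset":[0,0,0],"claw":32},{"twist":[0,0,0],"offset":[0,0,0],"claw":32},{"twist":[0,0,0],"offset":[0,0,0],"claw":32},{"twist":[0,0,0],"offset":[0,0,0],"claw":32},{"twist":[0,0,0],"offset":[0,0,0],"claw":32},{"twist":[0,0,0],"offset":[0,0,0],"claw":32},{"twist":[0,0,0],"offset":[0,0,0],"claw":32},{"twist":[0,0,0],"offset":[0,0,0],"claw":32},{"twist":[0,0,0],"offset":[0,0,0],"claw":32},{"twist":[0,0,0],"offset":[0,0,0],"claw":32},{"twist":[0,0,0],"offset":[0,0,0],"claw":32}]'
python3 - <<'E'
from station import viewer
import cv2,numpy as np
a=viewer.capture("top")["pixels"][185:210,235:310];cv2.imwrite("pics/c7.png",cv2.resize(a,None,fx=10,fy=10,interpolation=cv2.INTER_CUBIC))
E
```

```text
time: 16.0
position: [515.6, -246.4, 83.3]
tool_rot: [[-0.597, 0.802, 0.004], [0.802, 0.597, -0.002], [-0.004, 0.002, -1.0]]
force: [1.5, 3.6, 15.0]
opening: 37.9
grasp_force: 81.3
time: 17.2
position: [515.6, -246.4, 83.3]
tool_rot: [[-0.597, 0.802, 0.004], [0.802, 0.597, -0.002], [-0.004, 0.002, -1.0]]
force: [0.9, 3.6, 15.6]
opening: 37.8
grasp_force: 81.3
```

View pics/c7.png

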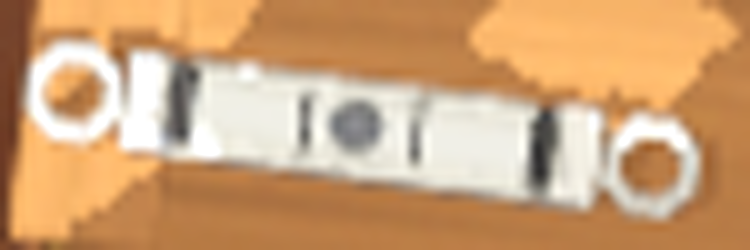

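The settled ball is at x=356 between the lines at 306 and 416, about 1 mm off the middle, and the foot force is steady. I hand it in.

```bash
python3 -c "
from station import arm;print(arm.sign_off())"
```

```text
the job is handed in; nothing more can be done
None
```

I handed the job in at about 17 s, with no verdict shown: the level lies let go on the board, the wheel is still gripped and pressed onto its pad at about 15 N, and the ball settled about 1 mm off the middle between the lines.

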